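# Fill the jam crate, then hold its front board for nailing

### The arm

A 6-joint arm with a two-finger parallel gripper is mounted at the origin on the work surface. World frame = base frame: x ahead of the robot, y to its left, z up, the work surface at z = 0. Lengths are in mm, angles in rad, forces in N, time in s.
With the tool pointing down it reaches from about 350 to 975 mm from the base axis. Payload 7.1 kg.
Tool frame: the origin (TCP) lies at the very end of the fingers, on their centre line; the grasp point (between the pads) lies pinch_z behind it (pinch_z is the distance from the TCP to the grasp point, in mm); z points along the fingers, y is the direction in which the jaws open and shut (so a half turn about z gives the same grasp; the last joint's range is limited). The gripper opens to 88 mm and grips with 3 to 60 N. Pads are 20 mm wide; open, the fingers measure 115 mm over their backs; the gripper's body (75 mm by 178 mm) begins 61 mm behind the grasp point.
Start: joints at [1.227, 0.423, 1.63, -0, 1.089, -0.019], TCP at [199.418, 592.315, 222.675] pointing down, gripper open.
Joint ranges: [-3, 3], [-0.9, 2.11], [0.09, 2.58], [-1.31, 4.45], [0.11, 2.69], [-2.54, 2.54]. Speed limits (rad/s): [2.39, 2.39, 3.01, 3.14, 3.14, 3.14].

### API

Orientations are given as a unit quaternion [w, x, y, z].
In Python, from workcell import read_state, read_camera, close_job, boxes_of, silhouettes, pinch_z gives the robot as it stands. The module is installed in compiled form; this text tells all that it offers.
- The arm moves only by the tool servo_tool, never from a script. Its argument "plan" is a list of rows, each an object of numbers: "dx", "dy", "dz": the shift along the tool's x, y, z in cm; "wx", "wy", "wz": the turn, a rotation vector about the tool's x, y, z in degrees; "gripper": the opening, from -1 (shut) to 1 (fully open). In form: [{"dx": .., "dy": .., "dz": .., "wx": .., "wy": .., "wz": .., "gripper": ..}, ...]. A call has 1 to 5 rows; each row shifts and turns the commanded pose from where the row before left it, along the tool's axes as they then stand; what a row does not reach is not made up. A row lasts 1/12 s, in which the tool goes at most 41.7 mm and 7.16 degrees, less where a joint would pass 70% of its speed; a pose out of reach is approached as far as the arm can. A call is refused whole if a number of a shift passes 4.17 or a number of a turn 7.16, either way. A call with a gripper value outside its range is refused whole. The fingers move at their own pace and stop on an object; the grip force is fixed at half the most. Time passes only in rows, so rows that do not move let the fingers close. It gives the time, the measured TCP pose, the force and the opening at its end, in the units of the state.
- read_state(): the state, without advancing time (a new reading comes with each control period).
- read_camera(name): name is "scene" or "top" or "wrist"; returns a dict with "color" (420x560x3 uint8, blue, green, red), "fx", "fy", "cx", "cy" (pixels), "k1" (the pictures are not rectified: a ray, as slopes to the right and down, at radius r is drawn at 1 + k1 r^2 times it, then the intrinsics apply), "rvec" (rotation vector, rad) and "tvec" (3), from world to camera coordinates, as OpenCV has them. Camera axes: x right, y down, z forward; pixel columns grow to the right and rows downward; lengths in mm; the calibration is good to about 2 mm. A picture is of the moment at which its call begins. There is no depth.
- close_job(): hands the job in, once; it reports no verdict.
Trained networks look in a picture, given as the dict that the camera call returned (one of the last four; its "shot" number tells which), for a name from the list of things; names that differ only in an ending like _2 or _b are one class to them, and where a whole thing is asked for, a point or a joint stands for the part that bears it (a point fixed in the world has none). Each returns a list of dicts, best first, with "confidence" (0 to 1); they miss things now and then, are a little off and sometimes report something else, mostly with a low value. They report only what shows in the picture. A call takes as long as a camera call. They do not tell look-alikes from the thing itself.
- boxes_of(picture, name): "centre" ([x, y, z] in mm, in world coordinates, good to about 4 mm: the middle of the surface that is visible of it).
- silhouettes(picture, name): "pixels" (420x560 bool, what is visible of it).
The state is a dict: "time": time; "joints": joint angles; "qvel": joint speeds; "joint_torque": joint torques, N m; "position": TCP position; "eef_rot": TCP orientation; "wrist_force": force on the tool from outside, world axes, zero at the start; "torque": the same for the moment, N m; "opening": finger opening in mm.
Only numpy, scipy, OpenCV 4.12 (cv2) and the standard library are available. Lean on these libraries where they do the work, as an engineer would, in place of code of your own. Each camera call takes 0.05 s, during which the arm holds its last target. There are 200 camera calls.

### The job

Stand the two loose jam jars in the two empty places of the half-built gift crate, so that one jar stands upright in the middle of each of its four places. Then lift the front board by its handle cleat and hold it across the crate's open front, cleat outwards, top edge flush with the tops of the two front posts and ends flush with their outer sides, pressed squarely against both posts with a steady ten newtons or so (the sprung crate gives about 8 mm; never push it onto its stop), so that a colleague can nail it. Finish while still holding and pressing the board there, and leave the other things on the bench alone.

Things in the scene. Friction and masses are not known exactly. Their poses are not given: they have to be found in the camera images.
- jar1_mid (a point): loose jam jar standing on the bench, dark red, gold lid, paper label, 52 mm diameter, 78 mm tall, about 170 g; this point is its centre, half-way up (39 mm above its foot), z up along its axis
- jar2_mid (a point): second loose jam jar on the bench, the same as jar1; centre, half-way up
- jar3_mid (a point): the same kind of jar, already standing in one of the crate's places; centre, half-way up
- jar4_mid (a point): the same kind of jar, already standing in another of the crate's places; centre, half-way up
- board: front board, pine, standing on its long edge on the bench: 12 mm thick (x) by 210 mm long (y) by 55 mm high (z), about 110 g, with a darker handle cleat in the middle of its front (-x) face. Origin: centre of its underside, mid-thickness; the plain back face, which goes against the posts, is at x = +6 mm
- board_top (a point): middle of the top edge of the board's back face (6 mm in +x and 55 mm up from the board's origin); axes as the board
- cleat_mid (a point): centre of the board's cleat, a wooden bar 20 mm wide (y), sticking out 30 mm (x), full 55 mm high (z); 21 mm in -x and 27.5 mm up from the board's origin; axes as the board. Grip it across its 20 mm width from above
- crate: half-built pine gift crate, 200 mm deep (x) by 210 mm wide (y), screwed to a sled on a jig fixed to the bench. Origin: centre of its underside, 19 mm above the bench; x points from its open front to its back, z up. Floor 8 mm thick; low slats (top 35 mm above the underside; front slat 28 mm) around it; four corner posts 20 mm square, 91 mm high; laths 8 mm wide rising 12 mm from the floor divide it into four places
- post_left: front post of the crate on its +y side, 20 mm square, 91 mm high; origin at the centre of its foot, front face 10 mm in -x
- post_right: front post of the crate on its -y side, the same
- seat (a point): midpoint between the two front posts, in the plane of their front faces and at the height of their tops (110 mm above the bench): where board_top belongs; axes as the crate
- cell1 (a point): middle of the crate's front left (-x, +y) place, on the top of the floor (27 mm above the bench); may be empty or hold a jar. The places are 88 mm apart in x and 92 mm in y
- cell2 (a point): middle of the crate's front right (-x, -y) place, on the top of the floor (27 mm above the bench); may be empty or hold a jar
- cell3 (a point): middle of the crate's back left (+x, +y) place, on the top of the floor (27 mm above the bench); may be empty or hold a jar
- cell4 (a point): middle of the crate's back right (+x, -y) place, on the top of the floor (27 mm above the bench); may be empty or hold a jar
- sled (a joint): how far the crate and sled are pushed back along the crate's +x, m: 0 at rest, stop at 0.020. The spring needs 3 N to start moving and 0.9 N more for each mm (8 mm: about 10 N)
- honey: bystander: honey jar, amber, clearly wider and taller than the jam jars (72 mm diameter, 100 mm tall); origin at its foot
- hammer: bystander: hammer lying on the bench, about 0.3 m long
- tape: bystander: roll of tape lying flat, 90 mm across, 24 mm high
- mug: bystander: white mug, 76 mm across, 90 mm tall
- offcut: bystander: pine offcut 90 x 35 x 20 mm
- pinbox: bystander: open cardboard box of pins, 90 x 60 x 30 mm
There are look-alikes about, which are no part of the job. Leave any pink look-alike of the part that bears jar2_mid alone. What is shaped like the part that bears jar3_mid but purple is not meant.

How it is judged:
By the outcome, as a careful person would: the job done as asked, in the order asked, and still so for the second after the job is handed in, while the arm keeps its last pose, push and grip.
It also fails if it takes over 72 s, if anything falls off the work surface, if the arm or the gripper's body presses on something with over 40 N, if the wrist force passes 120 N, or if a joint passes its speed limit or range.

## Working session

There is one attempt and no reset: what is moved stays moved. The work goes in short steps, Python scripts to look and compute and a tool call to move; the robot and the scene stay as the last step left them, time stands still between calls to the robot, and variables do not carry over. Pictures are saved under pics/ and viewed, about 8 in all and at most 12, crops included, and the job is handed in when it is done.

Besides the shell and the picture viewer there is one more tool, called after ">>>" as name(argument=value, ...) on one line, values as JSON. servo_tool: Moves the arm, as the interface text tells. Its arguments: {"type":"object","properties":{"plan":{"type":"array","items":{"type":"object","properties":{"dx":{"type":"number"},"dy":{"type":"number"},"dz":{"type":"number"},"wx":{"type":"number"},"wy":{"type":"number"},"wz":{"type":"number"},"gripper":{"type":"number"}}}}},"required":["plan"]}

```bash
mkdir -p pics
cat > h.py <<'E'
import numpy as np, cv2
from workcell import *
def proj(p,P):
    R=cv2.Rodrigues(np.array(p["rvec"],float))[0]; c=(R@np.atleast_2d(P).T).T+np.array(p["tvec"],float).ravel()
    s=c[:,:2]/c[:,2:]; s=s*(1+p["k1"]*(s**2).sum(1,keepdims=True)); return s*[p["fx"],p["fy"]]+[p["cx"],p["cy"]]
def ray(p,uv):
    d=(np.atleast_2d(uv)-[p["cx"],p["cy"]])/[p["fx"],p["fy"]]; s=d.copy()
    for _ in range(20): s=d/(1+p["k1"]*(s**2).sum(1,keepdims=True))
    R=cv2.Rodrigues(np.array(p["rvec"],float))[0]; o=-R.T@np.array(p["tvec"],float).ravel()
    return o,np.c_[s,np.ones(len(s))]@R
def onz(p,uv,z):
    o,d=ray(p,uv); return o+d*((z-o[2])/d[:,2])[:,None]
E
python3 - <<'E'
from h import *
print(pinch_z, read_state())
for n in ["scene","top"]:
    p=read_camera(n); cv2.imwrite(f"pics/{n}0.png",cv2.resize(p["color"],(800,600)))
    print(n,-cv2.Rodrigues(np.array(p["rvec"],float))[0].T@np.array(p["tvec"],float).ravel(),p["fx"])
    for k in ["jar1_mid","board","cleat_mid","crate","post_left","post_right","honey","hammer","tape","mug","offcut","pinbox"]:
        for b in boxes_of(p,k): 
            c=np.array(b["centre"]);print(k,c.round(),round(b["confidence"],2),proj(p,c).round()[0])
E
```

```text
18.700000000000003 {'time': 0.0, 'joints': array([ 1.22699236e+00,  4.23852997e-01,  1.63069323e+00, -1.82543066e-05,
        1.08857510e+00, -1.90074926e-02]), 'qvel': array([-1.08777463e-03,  9.83011410e-06, -6.78277087e-04,  1.28508049e-03,
       -7.24331034e-04, -1.96807563e-03]), 'joint_torque': array([-2.44815337e-04, -5.44622862e+01, -2.73673064e+01,  6.43524248e-02,
        2.25731445e-02, -1.01015480e-04]), 'position': array([199.24513147, 591.80476711, 221.89282869]), 'eef_rot': array([-1.29945766e-04,  1.61681122e-01,  9.86842759e-01, -7.53255323e-04]), 'wrist_force': array([ 0.13200924, -0.02434509,  0.71171312]), 'torque': array([-0.05118616,  0.02048515, -0.06889449]), 'opening': 87.9703185724124}
scene [1252.9599166    37.93007408  984.22363163] 430.16669884880406
jar1_mid [ 469. -303.   59.] 0.57 [193. 191.]
board [487. 340.  40.] 0.8 [419. 213.]
board [362. 170.  20.] 0.44 [357. 181.]
cleat_mid [485. 337.  37.] 0.87 [418. 213.]
crate [606. -56.  30.] 0.68 [274. 241.]
post_left [ 551. -450.   87.] 0.74 [133. 204.]
post_right [ 514. -152.   85.] 0.71 [242. 200.]
honey
[... 405 characters left out ...]
4. 336.  54.] 0.92 [165. 235.]
crate [600. -54.  27.] 0.93 [289. 196.]
crate [ 759. -258.   13.] 0.24 [352. 148.]
post_left [473. 335.  56.] 0.7 [165. 235.]
post_left [354. 167.  18.] 0.2 [220. 273.]
post_right [537. -13. 104.] 0.7 [276. 214.]
post_right [ 501. -151.  112.] 0.63 [322. 227.]
post_right [599. -54.  27.] 0.5 [289. 196.]
honey [ 531. -446.  103.] 0.65 [421. 217.]
honey [471. 333.  54.] 0.37 [166. 236.]
hammer [380. -92.  27.] 0.61 [301. 265.]
tape [682. 362.  24.] 0.74 [161. 171.]
mug [694. 255.  42.] 0.64 [192. 166.]
mug [599. -52.  27.] 0.53 [289. 196.]
offcut [354. 164.  21.] 0.74 [221. 273.]
pinbox [ 761. -260.   12.] 0.92 [353. 147.]
pinbox [602. -56.  29.] 0.67 [290. 195.]
```

View pics/scene0.png

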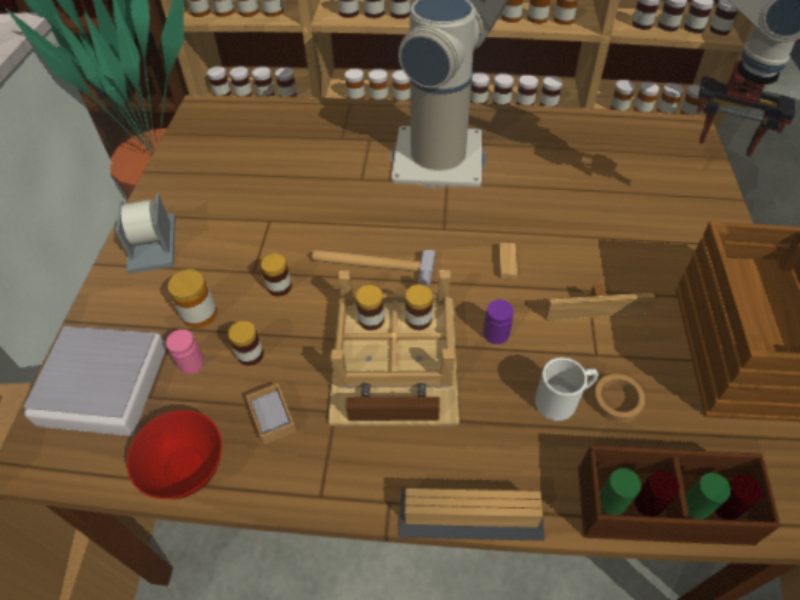

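View pics/top0.png

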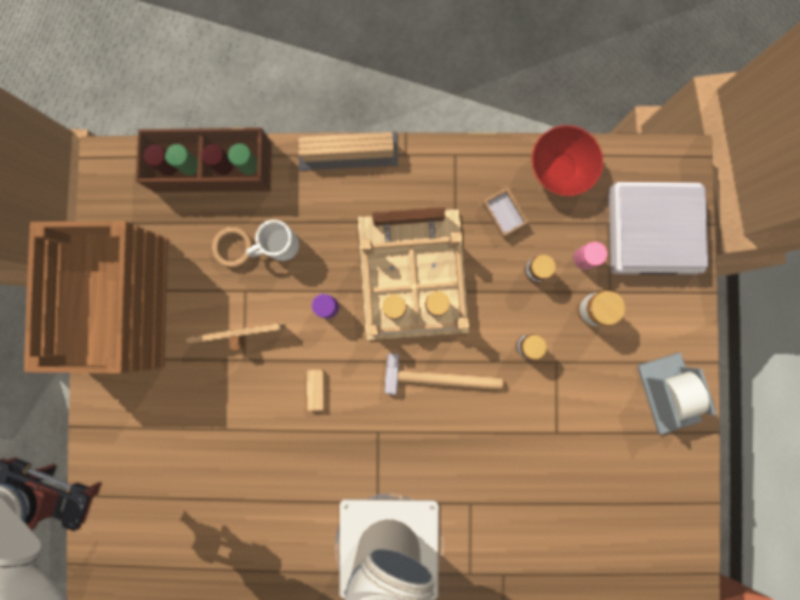

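Scene: the loose gold-lidded jars are at (275,272) and (245,341). The pink look-alike is at (185,352), honey at (190,297) and the purple one at (498,322). Jars 3 and 4 fill the front places, so both back places are empty. The board is at (600,305) with its cleat towards the robot. Next I'll measure from an enlarged top crop.

Run:
```python
from h import *
for n in ["scene","top"]:
    p=read_camera(n); im=p["color"]; hsv=cv2.cvtColor(im,cv2.COLOR_BGR2HSV)
    for s in ([(192,191),(171,240),(259,215),(293,214)] if n=="scene" else [(380,186),(373,243),(276,214),(306,212)]):
        x,y=s; print(n,s,hsv[y-3:y+2,x].tolist()[::2], end=' ')
        m=((hsv[...,1]>185)&(hsv[...,2]>110)&(abs(hsv[...,0].astype(int)-20)<8)).astype(np.uint8)
        m[:y-18]=0;m[y+18:]=0;m[:,:x-16]=0;m[:,x+16:]=0
        k,l,st,c=cv2.connectedComponentsWithStats(m); i=1+st[1:,4].argmax()
        print(st[i],c[i].round(1),onz(p,c[i:i+1],78 if (n,s) and s[0]>0 else 0).round(1), onz(p,c[i:i+1],105).round(1))
    if n=="top":
        a=im[140:280,150:310];b=im[140:280,240:400]
        cv2.imwrite("pics/c1.png",cv2.resize(im[140:275,245:400],None,fx=5,fy=4.4*1.0+.04,interpolation=3)) if 0 else cv2.imwrite("pics/c1.png",cv2.resize(im[145:275,245:400],None,fx=4.6,fy=4.6,interpolation=3))
    for k in ["jar2_mid"]:
        for b in silhouettes(p,k)[:8]:
            ys,xs=np.where(b["pixels"]);print(k,b["confidence"],xs.min(),xs.max(),ys.min(),ys.max(),xs.mean(),ys.mean())
```

```text
scene (192, 191) [[20, 186, 181], [20, 181, 149], [20, 181, 137]] [191 185   6   4  10] [193.  186.1] [[ 467.5 -301.1   78. ]] [[ 490.9 -291.   105. ]]
scene (171, 240) [[21, 181, 175], [20, 180, 150], [19, 178, 129]] [176 234   1   2   2] [176.  234.5] [[ 637.  -309.2   78. ]] [[ 655.4 -298.8  105. ]]
scene (259, 215) [[21, 182, 184], [20, 175, 146], [18, 170, 111]] [254 204   1   1   1] [254. 204.] [[ 520. -119.   78.]] [[ 541.9 -114.3  105. ]]
scene (293, 214) [[21, 181, 187], [21, 182, 168], [20, 175, 131]] [298 205   1   1   1] [298. 205.] [[514.6   0.9  78. ]] [[536.6   2.  105. ]]
jar2_mid 0.8 116 142 231 260 129.1636690647482 245.50539568345323
jar2_mid 0.75 160 184 225 256 171.55689655172415 240.25862068965517
top (380, 186) [[19, 135, 229], [19, 134, 230], [19, 135, 230]] Traceback (most recent call last):
  File "<stdin>", line 8, in <module>
ValueError: attempt to get argmax of an empty sequence
```

Run:
```python
from h import *
p=read_camera("top"); im=p["color"]; cv2.imwrite("pics/c1.png",cv2.resize(im[145:270,245:400],None,fx=4.8,fy=4.8,interpolation=3))
```

```text
(no output)
```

View pics/c1.png

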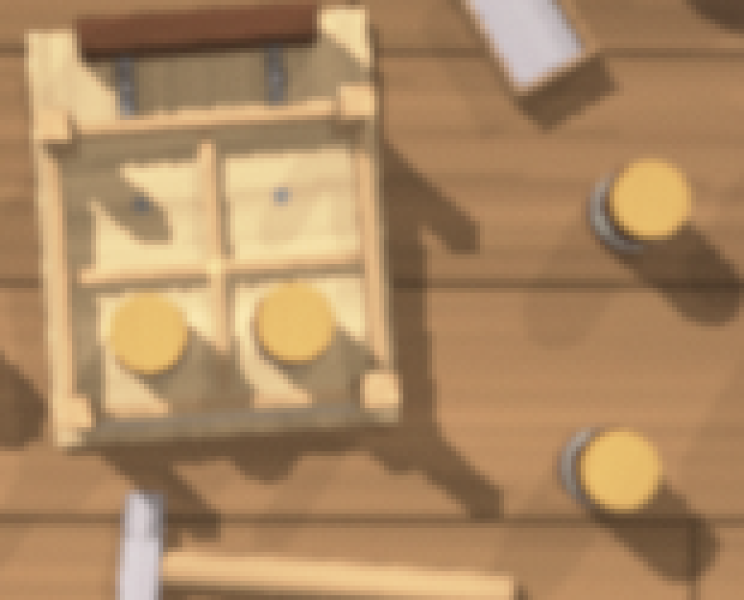

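Run:
```python
from h import *
p=read_camera("top")
f=lambda c:(np.array(c)+.5)/4.8-.5+[245,145]
print("A,B",onz(p,f([(651,199),(620,470)]),78).round(1))
print("3,4",onz(p,f([(149,333),(294,321)]),105).round(1))
P=onz(p,f([(74,412),(381,390),(54,124),(355,101)]),110)[:,:2];print(P.round(1))
Q=np.array([(-90,95),(-90,-95),(90,95),(90,-95.)])
a,b=Q-Q.mean(0),P-P.mean(0);th=np.arctan2((a[:,0]*b[:,1]-a[:,1]*b[:,0]).sum(),(a*b).sum())
R=np.array([[np.cos(th),-np.sin(th)],[np.sin(th),np.cos(th)]]);t=P.mean(0)
print("crate",t,np.degrees(th),(P-t-Q@R.T).round(1))
C=np.array([(-44,46),(-44,-46),(44,46),(44,-46)])@R.T+t;print("cells",C.round(1),"seat",(R@[-100,0]+t).round(1))
print("nails",onz(p,f([(141,205),(280,196)]),27).round(1))
for n in ["top","scene"]:
    q=read_camera(n);cv2.imwrite(f"pics/b_{n}.png",q["color"])
im=p["color"];a=cv2.resize(im[215:260,120:210],None,fx=8,fy=8,interpolation=3)
cv2.imwrite("pics/board.png",a)
from scipy.spatial.transform import Rotation as r
s=read_state();q=s["eef_rot"];print(r.from_quat([*q[1:],q[0]]).as_matrix().round(3), s["time"])
w=read_camera("wrist");o,d=ray(w,[[280,210]]);print("wrist cam",o.round(1),d, s["position"],w["fx"])
```

```text
A,B [[ 626.3 -331.1   78. ]
 [ 454.  -309.8   78. ]]
3,4 [[ 538.2  -12.4  105. ]
 [ 546.  -102.4  105. ]]
[[ 488.9   33.5]
 [ 503.3 -155.7]
 [ 668.2   47.3]
 [ 682.9 -140. ]]
crate [585.82316019 -53.70937951] 4.550376634026842 [[ 0.4 -0.3]
 [-0.4 -0.2]
 [ 0.2 -0.8]
 [-0.2  1.3]]
cells [[ 538.3  -11.3]
 [ 545.6 -103.1]
 [ 626.    -4.4]
 [ 633.3  -96.1]] seat [486.1 -61.6]
nails [[627.6  -4.7  27. ]
 [633.9 -97.1  27. ]]
[[-0.948  0.319  0.   ]
 [ 0.319  0.948  0.   ]
 [-0.     0.    -1.   ]] 1.65
wrist cam [136.1 613.9 384.6] [[ 0.23616102 -0.06195798 -0.96988252]] [199.40041018 592.33191161 222.68512268] 323.6613518664685
```

View pics/board.png

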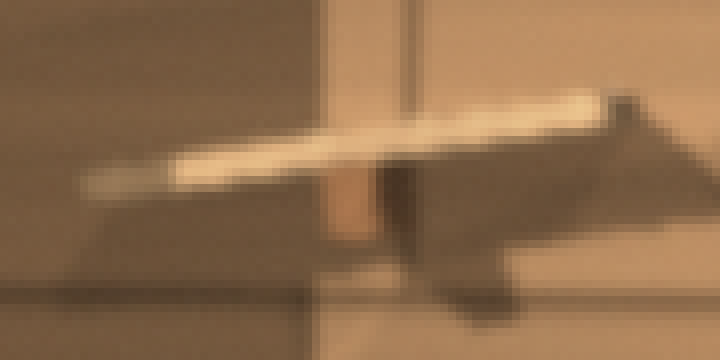

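Run:
```python
from h import *
p=read_camera("top")
f=lambda c:(np.array(c)+.5)/8-.5+[120,215]
E=onz(p,f([(82,185),(603,107)]),55)[:,:2];print("board ends",E.round(1),np.linalg.norm(E[0]-E[1]))
d=E[0]-E[1];print("mid",E.mean(0),"yaw of y axis",np.degrees(np.arctan2(d[1],d[0])))
print("cleat top",onz(p,f([(350,168),(350,236),(352,200)]),55).round(1))
print("pink",onz(p,[[590*.7,256*.7]],78))
```

```text
board ends [[464.5 447.6]
 [496.3 240.8]] 209.23716311050572
mid [480.43400467 344.17114367] yaw of y axis 98.74319293030639
cleat top [[471.9 340.5  55. ]
 [445.4 340.   55. ]
 [459.4 339.5  55. ]]
pink [[ 647.8555556  -432.13438147   78.        ]]
```

Add to h.py:
```python
from scipy.spatial.transform import Rotation as Ro
def go(*targets):
    s=read_state();q=s["eef_rot"];R=Ro.from_quat([*q[1:],q[0]]).as_matrix();P=np.array(s["position"])
    y=R[:,1];print("t %.2f pos"%s["time"],P.round(1),"yaw_y %.2f"%np.degrees(np.arctan2(y[1],y[0])),"tz",R[:,2].round(3),"open %.1f"%s["opening"],"F",np.array(s["wrist_force"]).round(1),"j6 %.2f"%s["joints"][5])
    for T in targets:
        d=R.T@(np.array(T)-P)/10;print("->",T,"tool cm",d.round(2),"rows",(np.linalg.norm(d)/4.1).round(1));P=np.array(T)
```

```text
(no output)
```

>>> servo_tool(plan=[{"wz": -5.8, "gripper": 1}, {"wz": -5.8, "gripper": 1}, {"wz": -5.8, "gripper": 1}, {"wz": -5.7, "gripper": 1}, {"gripper": 1}])

```text
invalid input at $.plan[0]: expected keys dx, dy, dz, wx, wy, wz, gripper
```

```bash
python3 -c "
from h import *
go((626.3,-331.1,180),(626.3,-331.1,34))"
```

```text
t 1.75 pos [199.4 592.3 222.7] yaw_y 71.39 tz [-0.  0. -1.] open 87.9 F [ 0.4 -0.4 -0.3] j6 -0.02
-> (626.3, -331.1, 180) tool cm [-69.92 -73.89   4.27] rows 24.8
-> (626.3, -331.1, 34) tool cm [-0.  -0.  14.6] rows 3.6
```

>>> servo_tool(plan=[{"dx": 0, "dy": 0, "dz": 0, "wx": 0, "wy": 0, "wz": -5.8, "gripper": 1}, {"dx": 0, "dy": 0, "dz": 0, "wx": 0, "wy": 0, "wz": -5.8, "gripper": 1}, {"dx": 0, "dy": 0, "dz": 0, "wx": 0, "wy": 0, "wz": -5.8, "gripper": 1}, {"dx": 0, "dy": 0, "dz": 0, "wx": 0, "wy": 0, "wz": -5.8, "gripper": 1}, {"dx": 0, "dy": 0, "dz": 0, "wx": 0, "wy": 0, "wz": 0, "gripper": 1}])

```text
time: 2.17
position: [199.4, 592.3, 222.7]
eef_rot: [-0.0, -0.042, 0.999, -0.0]
wrist_force: [0.4, 0.2, 0.2]
opening: 87.9
```

>>> servo_tool(plan=[{"dx": -1.2, "dy": -3.2, "dz": 0, "wx": 0, "wy": 0, "wz": 0, "gripper": 1}, {"dx": -1.2, "dy": -3.2, "dz": 0, "wx": 0, "wy": 0, "wz": 0, "gripper": 1}, {"dx": -1.2, "dy": -3.2, "dz": 0, "wx": 0, "wy": 0, "wz": 0, "gripper": 1}, {"dx": -1.2, "dy": -3.2, "dz": 0, "wx": 0, "wy": 0, "wz": 0, "gripper": 1}, {"dx": -1.2, "dy": -3.2, "dz": 0, "wx": 0, "wy": 0, "wz": 0, "gripper": 1}])

```text
time: 2.58
position: [272.3, 436.2, 222.7]
eef_rot: [0.0, -0.039, 0.999, 0.0]
wrist_force: [-0.0, -0.1, -0.5]
opening: 87.6
```

>>> servo_tool(plan=[{"dx": -1.2, "dy": -3.2, "dz": 0, "wx": 0, "wy": 0, "wz": 0, "gripper": 1}, {"dx": -1.2, "dy": -3.2, "dz": 0, "wx": 0, "wy": 0, "wz": 0, "gripper": 1}, {"dx": -1.2, "dy": -3.2, "dz": 0, "wx": 0, "wy": 0, "wz": 0, "gripper": 1}, {"dx": -1.2, "dy": -3.2, "dz": 0, "wx": 0, "wy": 0, "wz": 0, "gripper": 1}, {"dx": -1.2, "dy": -3.2, "dz": 0, "wx": 0, "wy": 0, "wz": 0, "gripper": 1}])

```text
time: 3.0
position: [345.1, 281.5, 222.9]
eef_rot: [0.0, -0.038, 0.999, 0.0]
wrist_force: [-0.1, -0.1, -0.6]
opening: 87.7
```

>>> servo_tool(plan=[{"dx": -1.2, "dy": -3.2, "dz": 0, "wx": 0, "wy": 0, "wz": 0, "gripper": 1}, {"dx": -1.2, "dy": -3.2, "dz": 0, "wx": 0, "wy": 0, "wz": 0, "gripper": 1}, {"dx": -1.2, "dy": -3.2, "dz": 0, "wx": 0, "wy": 0, "wz": 0, "gripper": 1}, {"dx": -1.2, "dy": -3.2, "dz": 0, "wx": 0, "wy": 0, "wz": 0, "gripper": 1}, {"dx": -1.2, "dy": -3.2, "dz": 0, "wx": 0, "wy": 0, "wz": 0, "gripper": 1}])

```text
time: 3.42
position: [417.8, 126.7, 223.0]
eef_rot: [0.0, -0.038, 0.999, 0.0]
wrist_force: [0.5, 1.5, 0.1]
opening: 87.8
```

>>> servo_tool(plan=[{"dx": -1.2, "dy": -3.2, "dz": 0, "wx": 0, "wy": 0, "wz": 0, "gripper": 1}, {"dx": -1.2, "dy": -3.2, "dz": 0, "wx": 0, "wy": 0, "wz": 0, "gripper": 1}, {"dx": -1.2, "dy": -3.2, "dz": 0, "wx": 0, "wy": 0, "wz": 0, "gripper": 1}, {"dx": -1.2, "dy": -3.2, "dz": 0, "wx": 0, "wy": 0, "wz": 0, "gripper": 1}, {"dx": -1.2, "dy": -3.2, "dz": 0, "wx": 0, "wy": 0, "wz": 0, "gripper": 1}])

```text
time: 3.83
position: [490.4, -28.2, 222.9]
eef_rot: [0.0, -0.038, 0.999, 0.0]
wrist_force: [0.5, 0.3, -0.5]
opening: 87.3
```

>>> servo_tool(plan=[{"dx": -1.2, "dy": -3.2, "dz": 0, "wx": 0, "wy": 0, "wz": 0, "gripper": 1}, {"dx": -1.2, "dy": -3.2, "dz": 0, "wx": 0, "wy": 0, "wz": 0, "gripper": 1}, {"dx": -1.2, "dy": -3.2, "dz": 0, "wx": 0, "wy": 0, "wz": 0, "gripper": 1}, {"dx": 0, "dy": 0, "dz": 0, "wx": 0, "wy": 0, "wz": 0, "gripper": 1}, {"dx": 0, "dy": 0, "dz": 0, "wx": 0, "wy": 0, "wz": 0, "gripper": 1}])

```text
time: 4.25
position: [533.7, -120.6, 222.5]
eef_rot: [-0.0, -0.037, 0.999, 0.0]
wrist_force: [-0.4, 0.1, -0.1]
opening: 87.7
```

```bash
python3 -c "
from h import *
go((626.3,-331.1,170),(626.3,-331.1,34))
p=read_camera('wrist');cv2.imwrite('pics/w1.png',p['color'])
o,d=ray(p,[[280,210]]);print(o,d)
for X in [(626.3,-331.1,78),(454,-309.8,78)]:print(proj(p,X))"
```

```text
t 4.25 pos [ 533.7 -120.6  222.5] yaw_y 94.28 tz [-0.  0. -1.] open 87.7 F [-0.4  0.1 -0.1] j6 -1.89
-> (626.3, -331.1, 170) tool cm [ -7.66 -21.69   5.24] rows 5.8
-> (626.3, -331.1, 34) tool cm [-0.  -0.  13.6] rows 3.3
[ 467.1270825  -125.31605127  384.43035548] [[ 0.24155665  0.03479232 -0.96990865]]
[[ 66.77222017 271.58381798]]
[[74.68702936 99.89429791]]
```

View pics/w1.png

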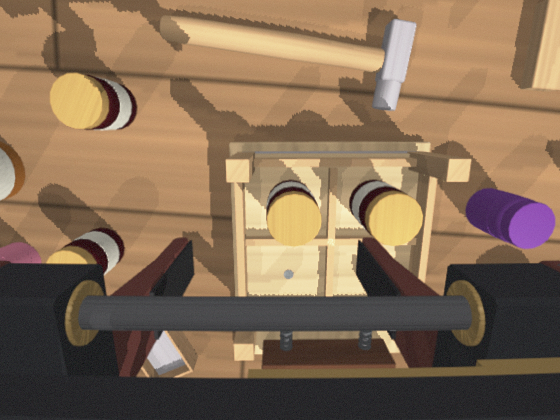

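Wrist view: jar B's lid is at (80,101), jar A is partly hidden behind the gripper at (72,262), and the crate posts are at (239,168) and (455,170). The back places are empty.

```bash
python3 -c "
from h import *
p=read_camera('wrist')
print('B',onz(p,[[80,101]],78).round(1))
print('3,4',onz(p,[[392,220],[294,218]],105).round(1), proj(p,[(538.2,-12.4,105),(546,-102.4,105)]).round())
print('posts',onz(p,[[455,170],[239,168]],110).round(1))
print('nail',onz(p,[[288,273]],27).round(1))
cv2.imwrite('pics/w1b.png',cv2.resize(p['color'][130:200,200:480],None,fx=2.8,fy=2.8))
"
```

```text
B [[ 454.2 -303.7   78. ]]
3,4 [[ 537.4  -12.7  105. ]
 [ 542.3 -101.   105. ]] [[392. 221.]
 [292. 222.]]
posts [[ 487.8   32.6  110. ]
 [ 500.8 -151.9  110. ]]
nail [[632.1 -95.4  27. ]]
```

>>> servo_tool(plan=[{"dx": -1.54, "dy": -3.9, "dz": 0.6, "wx": 0, "wy": 0, "wz": 0, "gripper": 1}, {"dx": -1.54, "dy": -3.9, "dz": 0.6, "wx": 0, "wy": 0, "wz": 0, "gripper": 1}, {"dx": -1.54, "dy": -3.9, "dz": 0.6, "wx": 0, "wy": 0, "wz": 0, "gripper": 1}, {"dx": -1.54, "dy": -3.9, "dz": 0.6, "wx": 0, "wy": 0, "wz": 0, "gripper": 1}, {"dx": -1.5, "dy": -3.9, "dz": 0.6, "wx": 0, "wy": 0, "wz": 0, "gripper": 1}])

```text
time: 4.77
position: [624.6, -304.2, 193.1]
eef_rot: [-0.0, -0.041, 0.999, 0.0]
wrist_force: [0.0, 0.6, -0.4]
opening: 87.7
```

```bash
python3 -c "
from h import *
go((626.3,-331.1,34))
p=read_camera('wrist');cv2.imwrite('pics/w2.png',p['color'])
for X in [(626.3,-331.1,78),(454,-309.8,78)]:print(proj(p,X))"
```

```text
t 4.77 pos [ 624.6 -304.2  193.1] yaw_y 94.64 tz [-0.  0. -1.] open 87.7 F [ 0.   0.6 -0.4] j6 -2.12
-> (626.3, -331.1, 34) tool cm [ 0.05 -2.7  15.91] rows 3.9
[[243.75700549 206.39533478]]
[[285.2128079   -9.71686862]]
```

View pics/w2.png

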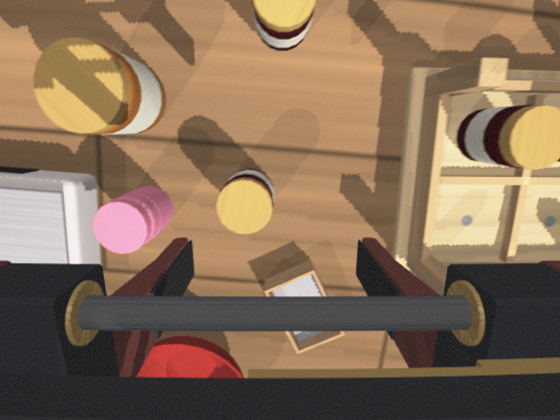

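Jar A's lid is at (245,205), 1 px from the prediction, with pink at (132,222) and honey at (90,88) well clear. I'll go down and grip it.

>>> servo_tool(plan=[{"dx": 0.05, "dy": -2.6, "dz": 0, "wx": 0, "wy": 0, "wz": 0, "gripper": 1}, {"dx": 0, "dy": 0, "dz": 3.5, "wx": 0, "wy": 0, "wz": 0, "gripper": 1}, {"dx": 0, "dy": 0, "dz": 3.5, "wx": 0, "wy": 0, "wz": 0, "gripper": 1}, {"dx": 0, "dy": 0, "dz": 3.5, "wx": 0, "wy": 0, "wz": 0, "gripper": 1}, {"dx": 0, "dy": 0, "dz": 0, "wx": 0, "wy": 0, "wz": 0, "gripper": 1}])

```text
time: 5.23
position: [621.1, -326.4, 80.9]
eef_rot: [-0.005, -0.04, 0.999, 0.003]
wrist_force: [-1.9, 2.2, -1.5]
opening: 88.0
```

>>> servo_tool(plan=[{"dx": 0, "dy": 0, "dz": 2.5, "wx": 0, "wy": 0, "wz": 0, "gripper": 1}, {"dx": 0, "dy": 0, "dz": 2.5, "wx": 0, "wy": 0, "wz": 0, "gripper": 1}, {"dx": 0, "dy": 0, "dz": 0, "wx": 0, "wy": 0, "wz": 0, "gripper": 1}, {"dx": 0, "dy": 0, "dz": 0, "wx": 0, "wy": 0, "wz": 0, "gripper": -1}, {"dx": 0, "dy": 0, "dz": 0, "wx": 0, "wy": 0, "wz": 0, "gripper": -1}])

```text
time: 5.65
position: [626.8, -330.4, 40.6]
eef_rot: [0.001, -0.04, 0.999, -0.001]
wrist_force: [-0.7, -1.0, -0.4]
opening: 78.1
```

>>> servo_tool(plan=[{"dx": 0, "dy": 0, "dz": 0, "wx": 0, "wy": 0, "wz": 0, "gripper": -1}, {"dx": 0, "dy": 0, "dz": 0, "wx": 0, "wy": 0, "wz": 0, "gripper": -1}, {"dx": 0, "dy": 0, "dz": 0, "wx": 0, "wy": 0, "wz": 0, "gripper": -1}, {"dx": 0, "dy": 0, "dz": 0, "wx": 0, "wy": 0, "wz": 0, "gripper": -1}, {"dx": 0, "dy": 0, "dz": 0, "wx": 0, "wy": 0, "wz": 0, "gripper": -1}])

```text
time: 6.07
position: [626.0, -330.7, 39.2]
eef_rot: [0.001, -0.04, 0.999, -0.0]
wrist_force: [-0.8, 1.2, 5.5]
opening: 51.2
```

```bash
python3 -c "
from h import *
go((626.3,-331.1,180),(633,-96,180),(633,-96,61))"
```

```text
t 6.07 pos [ 626.  -330.7   39.2] yaw_y 94.58 tz [ 0.001 -0.    -1.   ] open 51.2 F [-0.8  1.2  5.5] j6 -2.15
-> (626.3, -331.1, 180) tool cm [ -0.04  -0.05 -14.08] rows 3.4
-> (633, -96, 180) tool cm [-2.540e+00  2.338e+01 -1.000e-02] rows 5.7
-> (633, -96, 61) tool cm [1.00e-02 1.00e-02 1.19e+01] rows 2.9
```

>>> servo_tool(plan=[{"dx": 0, "dy": 0, "dz": -2, "wx": 0, "wy": 0, "wz": 0, "gripper": -1}, {"dx": 0, "dy": 0, "dz": -4, "wx": 0, "wy": 0, "wz": 0, "gripper": -1}, {"dx": 0, "dy": 0, "dz": -4, "wx": 0, "wy": 0, "wz": 0, "gripper": -1}, {"dx": 0, "dy": 0, "dz": -4, "wx": 0, "wy": 0, "wz": 0, "gripper": -1}, {"dx": 0, "dy": 0, "dz": 0, "wx": 0, "wy": 0, "wz": 0, "gripper": -1}])

```text
time: 6.48
position: [629.6, -332.8, 187.3]
eef_rot: [0.006, -0.04, 0.999, -0.003]
wrist_force: [1.4, -1.4, -1.0]
opening: 51.2
```

>>> servo_tool(plan=[{"dx": -0.3, "dy": 2.5, "dz": 0, "wx": 0, "wy": 0, "wz": 0, "gripper": -1}, {"dx": -0.4, "dy": 3.5, "dz": 0, "wx": 0, "wy": 0, "wz": 0, "gripper": -1}, {"dx": -0.5, "dy": 3.5, "dz": 0, "wx": 0, "wy": 0, "wz": 0, "gripper": -1}, {"dx": -0.5, "dy": 3.5, "dz": 0, "wx": 0, "wy": 0, "wz": 0, "gripper": -1}, {"dx": -0.3, "dy": 3.5, "dz": 0, "wx": 0, "wy": 0, "wz": 0, "gripper": -1}])

```text
time: 6.9
position: [631.8, -162.9, 177.4]
eef_rot: [-0.0, -0.04, 0.999, 0.0]
wrist_force: [0.8, -0.7, -1.7]
opening: 51.0
```

>>> servo_tool(plan=[{"dx": -0.3, "dy": 3.5, "dz": 0, "wx": 0, "wy": 0, "wz": 0, "gripper": -1}, {"dx": -0.3, "dy": 3.4, "dz": 0, "wx": 0, "wy": 0, "wz": 0, "gripper": -1}, {"dx": 0, "dy": 0, "dz": 0, "wx": 0, "wy": 0, "wz": 0, "gripper": -1}, {"dx": 0, "dy": 0, "dz": 0, "wx": 0, "wy": 0, "wz": 0, "gripper": -1}, {"dx": 0, "dy": 0, "dz": 0, "wx": 0, "wy": 0, "wz": 0, "gripper": -1}])

```text
time: 7.32
position: [632.5, -95.3, 177.7]
eef_rot: [-0.0, -0.04, 0.999, -0.0]
wrist_force: [0.5, 0.4, -1.5]
opening: 51.5
```

```bash
python3 -c "
from h import *
go((633,-96,100),(633,-96,66))"
```

```text
t 7.32 pos [632.5 -95.3 177.7] yaw_y 94.63 tz [-0.001 -0.    -1.   ] open 51.5 F [ 0.5  0.4 -1.5] j6 -1.82
-> (633, -96, 100) tool cm [-0.05 -0.07  7.77] rows 1.9
-> (633, -96, 66) tool cm [-0.   0.   3.4] rows 0.8
```

>>> servo_tool(plan=[{"dx": 0, "dy": 0, "dz": 2.5, "wx": 0, "wy": 0, "wz": 0, "gripper": -1}, {"dx": 0, "dy": 0, "dz": 3, "wx": 0, "wy": 0, "wz": 0, "gripper": -1}, {"dx": 0, "dy": 0, "dz": 3, "wx": 0, "wy": 0, "wz": 0, "gripper": -1}, {"dx": 0, "dy": 0, "dz": 1.5, "wx": 0, "wy": 0, "wz": 0, "gripper": -1}, {"dx": 0, "dy": 0, "dz": 0.8, "wx": 0, "wy": 0, "wz": 0, "gripper": -1}])

```text
time: 7.73
position: [630.8, -96.6, 67.0]
eef_rot: [-0.002, -0.039, 0.999, 0.0]
wrist_force: [-0.7, -0.3, -2.4]
opening: 51.4
```

>>> servo_tool(plan=[{"dx": 0, "dy": 0, "dz": 0.3, "wx": 0, "wy": 0, "wz": 0, "gripper": -1}, {"dx": 0, "dy": 0, "dz": 0.15, "wx": 0, "wy": 0, "wz": 0, "gripper": -1}, {"dx": 0, "dy": 0, "dz": 0, "wx": 0, "wy": 0, "wz": 0, "gripper": -1}, {"dx": 0, "dy": 0, "dz": 0, "wx": 0, "wy": 0, "wz": 0, "gripper": -1}])

```text
time: 8.07
position: [633.5, -96.3, 66.5]
eef_rot: [0.001, -0.039, 0.999, -0.0]
wrist_force: [0.8, 0.3, -2.1]
opening: 51.0
```

```bash
python3 -c "
from h import *
go((633,-96,66))"
```

```text
t 8.07 pos [633.5 -96.3  66.5] yaw_y 94.52 tz [ 0.002 -0.    -1.   ] open 51.0 F [ 0.8  0.3 -2.1] j6 -1.82
-> (633, -96, 66) tool cm [0.05 0.03 0.05] rows 0.0
```

>>> servo_tool(plan=[{"dx": 0, "dy": 0, "dz": 0.1, "wx": 0, "wy": 0, "wz": 0, "gripper": -1}, {"dx": 0, "dy": 0, "dz": 0, "wx": 0, "wy": 0, "wz": 0, "gripper": -1}, {"dx": 0, "dy": 0, "dz": 0, "wx": 0, "wy": 0, "wz": 0, "gripper": -1}])

```text
time: 8.32
position: [633.7, -96.1, 66.2]
eef_rot: [0.001, -0.04, 0.999, -0.0]
wrist_force: [-2.3, -1.7, 5.7]
opening: 51.3
```

>>> servo_tool(plan=[{"dx": 0, "dy": 0, "dz": 0.1, "wx": 0, "wy": 0, "wz": 0, "gripper": -1}, {"dx": 0, "dy": 0, "dz": 0, "wx": 0, "wy": 0, "wz": 0, "gripper": -1}, {"dx": 0, "dy": 0, "dz": 0, "wx": 0, "wy": 0, "wz": 0, "gripper": -1}])

```text
time: 8.57
position: [634.3, -96.1, 66.1]
eef_rot: [0.002, -0.04, 0.999, -0.001]
wrist_force: [-2.7, -0.2, 11.7]
opening: 51.1
```

>>> servo_tool(plan=[{"dx": 0, "dy": 0, "dz": -0.15, "wx": 0, "wy": 0, "wz": 0, "gripper": -1}, {"dx": 0, "dy": 0, "dz": 0, "wx": 0, "wy": 0, "wz": 0, "gripper": 0.5}, {"dx": 0, "dy": 0, "dz": 0, "wx": 0, "wy": 0, "wz": 0, "gripper": 0.5}, {"dx": 0, "dy": 0, "dz": 0, "wx": 0, "wy": 0, "wz": 0, "gripper": 0.5}, {"dx": 0, "dy": 0, "dz": 0, "wx": 0, "wy": 0, "wz": 0, "gripper": 0.5}])

```text
time: 8.98
position: [632.7, -95.2, 65.0]
eef_rot: [-0.0, -0.04, 0.999, 0.0]
wrist_force: [0.2, 0.9, -0.1]
opening: 65.6
```

>>> servo_tool(plan=[{"dx": 0, "dy": 0, "dz": -1, "wx": 0, "wy": 0, "wz": 0, "gripper": 0.5}, {"dx": 0, "dy": 0, "dz": -2.5, "wx": 0, "wy": 0, "wz": 0, "gripper": 0.5}, {"dx": 0, "dy": 0, "dz": -3.5, "wx": 0, "wy": 0, "wz": 0, "gripper": 0.5}, {"dx": 0, "dy": 0, "dz": -3.5, "wx": 0, "wy": 0, "wz": 0, "gripper": 1}, {"dx": 0, "dy": 0, "dz": -2, "wx": 0, "wy": 0, "wz": 0, "gripper": 1}])

```text
time: 9.4
position: [634.2, -95.4, 194.6]
eef_rot: [0.002, -0.04, 0.999, -0.0]
wrist_force: [0.9, -0.5, 0.7]
opening: 75.9
```

>>> servo_tool(plan=[{"dx": 2.45, "dy": -2.45, "dz": 0, "wx": 0, "wy": 0, "wz": 0, "gripper": 1}, {"dx": 2.45, "dy": -2.45, "dz": 0, "wx": 0, "wy": 0, "wz": 0, "gripper": 1}, {"dx": 2.45, "dy": -2.45, "dz": 0, "wx": 0, "wy": 0, "wz": 0, "gripper": 1}, {"dx": 2.45, "dy": -2.45, "dz": 0, "wx": 0, "wy": 0, "wz": 0, "gripper": 1}, {"dx": 2.45, "dy": -2.45, "dz": 0, "wx": 0, "wy": 0, "wz": 0, "gripper": 1}])

```text
time: 9.82
position: [519.4, -228.0, 191.0]
eef_rot: [0.0, -0.04, 0.999, -0.0]
wrist_force: [-0.0, -0.4, 0.1]
opening: 87.9
```

>>> servo_tool(plan=[{"dx": 2.45, "dy": -2.45, "dz": 0, "wx": 0, "wy": 0, "wz": 0, "gripper": 1}, {"dx": 2.45, "dy": -2.45, "dz": 0, "wx": 0, "wy": 0, "wz": 0, "gripper": 1}, {"dx": 2.45, "dy": -2.45, "dz": 0, "wx": 0, "wy": 0, "wz": 0, "gripper": 1}, {"dx": 0, "dy": 0, "dz": 0, "wx": 0, "wy": 0, "wz": 0, "gripper": 1}, {"dx": 0, "dy": 0, "dz": 0, "wx": 0, "wy": 0, "wz": 0, "gripper": 1}])

```text
time: 10.23
position: [452.2, -307.4, 190.8]
eef_rot: [0.0, -0.038, 0.999, -0.0]
wrist_force: [0.7, 0.5, 0.7]
opening: 87.5
```

```bash
cat > lid.py <<'E'
from h import *
def lid(p,X,w=60):  # gold lid blob near the projection of X -> world at X's height
    u=proj(p,X)[0];h=cv2.cvtColor(p["color"],cv2.COLOR_BGR2HSV).astype(int)
    m=((abs(h[...,0]-20)<5)&(h[...,1]>120)&(h[...,2]>195)).astype(np.uint8)
    m=cv2.morphologyEx(m,cv2.MORPH_OPEN,np.ones((5,5)))
    yy,xx=np.mgrid[:420,:560];m[np.hypot(xx-u[0],yy-u[1])>w]=0
    k,l,st,c=cv2.connectedComponentsWithStats(m)
    if k<2: print("none",u);return
    i=1+st[1:,4].argmax();print("pred",u.round(),"found",c[i].round(1),"box",st[i],"world",onz(p,c[i:i+1],X[2]).round(1))
E
python3 -c "
from lid import *
go((454,-308,160),(454,-308,38))
p=read_camera('wrist');lid(p,(454,-308,78));cv2.imwrite('pics/w3.png',p['color'])
q=read_camera('top')
for X in [(633,-96,105),(538,-12,105),(545.6,-103,105),(454,-308,78)]: lid(q,X,14)"
```

```text
t 10.23 pos [ 452.2 -307.4  190.8] yaw_y 94.40 tz [ 0.001 -0.    -1.   ] open 87.5 F [0.7 0.5 0.7] j6 -2.27
-> (454, -308, 160) tool cm [-0.17 -0.07  3.08] rows 0.8
-> (454, -308, 38) tool cm [1.00e-02 0.00e+00 1.22e+01] rows 3.0
pred [274. 209.] found [271.9 209.4] box [ 245  183   55   54 2371] world [[ 454.1 -309.5   78. ]]
pred [304. 182.] found [303.9 181.9] box [297 175  15  15 193] world [[634.7 -96.4 105. ]]
pred [276. 214.] found [275.4 214.2] box [269 207  14  15 187] world [[537.6 -11.7 105. ]]
pred [306. 212.] found [306.  211.9] box [299 205  15  15 191] world [[ 544.8 -102.9  105. ]]
pred [373. 243.] found [377.4 243.9] box [375 241   6   7  40] world [[ 450.  -320.7   78. ]]
```

>>> servo_tool(plan=[{"dx": -0.17, "dy": -0.22, "dz": 0, "wx": 0, "wy": 0, "wz": 0, "gripper": 1}, {"dx": 0, "dy": 0, "dz": 3.5, "wx": 0, "wy": 0, "wz": 0, "gripper": 1}, {"dx": 0, "dy": 0, "dz": 3.5, "wx": 0, "wy": 0, "wz": 0, "gripper": 1}, {"dx": 0, "dy": 0, "dz": 3.5, "wx": 0, "wy": 0, "wz": 0, "gripper": 1}, {"dx": 0, "dy": 0, "dz": 0, "wx": 0, "wy": 0, "wz": 0, "gripper": 1}])

```text
time: 10.75
position: [452.4, -304.8, 79.5]
eef_rot: [-0.004, -0.041, 0.999, 0.003]
wrist_force: [-0.9, 0.4, -0.2]
opening: 87.9
```

>>> servo_tool(plan=[{"dx": 0, "dy": 0, "dz": 2.4, "wx": 0, "wy": 0, "wz": 0, "gripper": 1}, {"dx": 0, "dy": 0, "dz": 2.4, "wx": 0, "wy": 0, "wz": 0, "gripper": 1}, {"dx": 0, "dy": 0, "dz": 0, "wx": 0, "wy": 0, "wz": 0, "gripper": 1}, {"dx": 0, "dy": 0, "dz": 0, "wx": 0, "wy": 0, "wz": 0, "gripper": 1}, {"dx": 0, "dy": 0, "dz": 0, "wx": 0, "wy": 0, "wz": 0, "gripper": -1}])

```text
time: 11.17
position: [456.2, -308.6, 38.9]
eef_rot: [0.001, -0.04, 0.999, -0.001]
wrist_force: [0.3, -1.1, 0.6]
opening: 83.9
```

>>> servo_tool(plan=[{"dx": 0, "dy": 0, "dz": 0, "wx": 0, "wy": 0, "wz": 0, "gripper": -1}, {"dx": 0, "dy": 0, "dz": 0, "wx": 0, "wy": 0, "wz": 0, "gripper": -1}, {"dx": 0, "dy": 0, "dz": 0, "wx": 0, "wy": 0, "wz": 0, "gripper": -1}, {"dx": 0, "dy": 0, "dz": 0, "wx": 0, "wy": 0, "wz": 0, "gripper": -1}, {"dx": 0, "dy": 0, "dz": 0, "wx": 0, "wy": 0, "wz": 0, "gripper": -1}])

```text
time: 11.58
position: [455.1, -308.6, 37.7]
eef_rot: [0.0, -0.04, 0.999, -0.0]
wrist_force: [0.8, 1.6, 3.3]
opening: 51.2
```

>>> servo_tool(plan=[{"dx": 0, "dy": 0, "dz": -2, "wx": 0, "wy": 0, "wz": 0, "gripper": -1}, {"dx": 0, "dy": 0, "dz": -4, "wx": 0, "wy": 0, "wz": 0, "gripper": -1}, {"dx": 0, "dy": 0, "dz": -4, "wx": 0, "wy": 0, "wz": 0, "gripper": -1}, {"dx": 0, "dy": 0, "dz": -4, "wx": 0, "wy": 0, "wz": 0, "gripper": -1}, {"dx": 0, "dy": 0, "dz": 0, "wx": 0, "wy": 0, "wz": 0, "gripper": -1}])

```text
time: 12.0
position: [458.4, -310.8, 184.5]
eef_rot: [0.005, -0.04, 0.999, -0.004]
wrist_force: [0.8, -0.7, -1.0]
opening: 50.7
```

```bash
python3 -c "
from h import *
go((626,-4.5,178),(626,-4.5,66))"
```

```text
t 12.00 pos [ 458.4 -310.8  184.5] yaw_y 94.59 tz [ 0.01  -0.007 -1.   ] open 50.7 F [ 0.8 -0.7 -1. ] j6 -2.27
-> (626, -4.5, 178) tool cm [-19.15  29.2    0.6 ] rows 8.5
-> (626, -4.5, 66) tool cm [ 0.1   0.08 11.2 ] rows 2.7
```

>>> servo_tool(plan=[{"dx": -1.25, "dy": 1.89, "dz": 0, "wx": 0, "wy": 0, "wz": 0, "gripper": -1}, {"dx": -1.95, "dy": 2.89, "dz": 0, "wx": 0, "wy": 0, "wz": 0, "gripper": -1}, {"dx": -1.95, "dy": 2.89, "dz": 0, "wx": 0, "wy": 0, "wz": 0, "gripper": -1}, {"dx": -1.95, "dy": 2.89, "dz": 0, "wx": 0, "wy": 0, "wz": 0, "gripper": -1}, {"dx": -1.95, "dy": 2.89, "dz": 0, "wx": 0, "wy": 0, "wz": 0, "gripper": -1}])

```text
time: 12.42
position: [534.4, -165.6, 176.6]
eef_rot: [-0.0, -0.04, 0.999, 0.0]
wrist_force: [0.6, 0.2, -1.9]
opening: 51.2
```

>>> servo_tool(plan=[{"dx": -1.95, "dy": 2.89, "dz": 0, "wx": 0, "wy": 0, "wz": 0, "gripper": -1}, {"dx": -1.95, "dy": 2.89, "dz": 0, "wx": 0, "wy": 0, "wz": 0, "gripper": -1}, {"dx": -1.95, "dy": 2.89, "dz": 0, "wx": 0, "wy": 0, "wz": 0, "gripper": -1}, {"dx": -1.95, "dy": 2.89, "dz": 0, "wx": 0, "wy": 0, "wz": 0, "gripper": -1}, {"dx": -1.95, "dy": 2.89, "dz": 0, "wx": 0, "wy": 0, "wz": 0, "gripper": -1}])

```text
time: 12.83
position: [620.1, -13.5, 176.4]
eef_rot: [-0.001, -0.04, 0.999, 0.0]
wrist_force: [0.9, -0.4, -2.2]
opening: 51.2
```

>>> servo_tool(plan=[{"dx": -0.7, "dy": 1, "dz": 0, "wx": 0, "wy": 0, "wz": 0, "gripper": -1}, {"dx": 0, "dy": 0, "dz": 0, "wx": 0, "wy": 0, "wz": 0, "gripper": -1}, {"dx": 0, "dy": 0, "dz": 0, "wx": 0, "wy": 0, "wz": 0, "gripper": -1}, {"dx": 0, "dy": 0, "dz": 0, "wx": 0, "wy": 0, "wz": 0, "gripper": -1}])

```text
time: 13.17
position: [625.2, -5.5, 176.5]
eef_rot: [-0.001, -0.04, 0.999, -0.0]
wrist_force: [0.4, -0.4, -1.9]
opening: 51.2
```

```bash
python3 -c "
from h import *
go((626.5,-4.5,178),(626.5,-4.5,66))"
```

```text
t 13.17 pos [625.2  -5.5 176.5] yaw_y 94.57 tz [-0.002 -0.    -1.   ] open 51.2 F [ 0.4 -0.4 -1.9] j6 -1.68
-> (626.5, -4.5, 178) tool cm [-0.14  0.09 -0.15] rows 0.1
-> (626.5, -4.5, 66) tool cm [-0.02  0.   11.2 ] rows 2.7
```

>>> servo_tool(plan=[{"dx": -0.1, "dy": 0.1, "dz": 2.5, "wx": 0, "wy": 0, "wz": 0, "gripper": -1}, {"dx": 0, "dy": 0, "dz": 3, "wx": 0, "wy": 0, "wz": 0, "gripper": -1}, {"dx": 0, "dy": 0, "dz": 3, "wx": 0, "wy": 0, "wz": 0, "gripper": -1}, {"dx": 0, "dy": 0, "dz": 1.5, "wx": 0, "wy": 0, "wz": 0, "gripper": -1}, {"dx": 0, "dy": 0, "dz": 0.8, "wx": 0, "wy": 0, "wz": 0, "gripper": -1}])

```text
time: 13.58
position: [624.6, -5.1, 66.5]
eef_rot: [-0.002, -0.039, 0.999, 0.0]
wrist_force: [0.0, -0.6, -1.5]
opening: 51.0
```

>>> servo_tool(plan=[{"dx": 0, "dy": 0, "dz": 0.2, "wx": 0, "wy": 0, "wz": 0, "gripper": -1}, {"dx": 0, "dy": 0, "dz": 0.1, "wx": 0, "wy": 0, "wz": 0, "gripper": -1}, {"dx": 0, "dy": 0, "dz": 0, "wx": 0, "wy": 0, "wz": 0, "gripper": -1}, {"dx": 0, "dy": 0, "dz": 0, "wx": 0, "wy": 0, "wz": 0, "gripper": -1}])

```text
time: 13.92
position: [628.0, -3.8, 67.5]
eef_rot: [0.001, -0.04, 0.999, -0.0]
wrist_force: [-0.1, 0.2, -1.1]
opening: 51.5
```

>>> servo_tool(plan=[{"dx": 0, "dy": 0, "dz": 0.1, "wx": 0, "wy": 0, "wz": 0, "gripper": -1}, {"dx": 0, "dy": 0, "dz": 0, "wx": 0, "wy": 0, "wz": 0, "gripper": -1}, {"dx": 0, "dy": 0, "dz": 0, "wx": 0, "wy": 0, "wz": 0, "gripper": -1}])

```text
time: 14.17
position: [627.4, -3.4, 65.7]
eef_rot: [0.0, -0.04, 0.999, -0.0]
wrist_force: [0.2, 0.5, -1.8]
opening: 51.6
```

>>> servo_tool(plan=[{"dx": 0.06, "dy": -0.08, "dz": 0.1, "wx": 0, "wy": 0, "wz": 0, "gripper": -1}, {"dx": 0, "dy": 0, "dz": 0, "wx": 0, "wy": 0, "wz": 0, "gripper": -1}, {"dx": 0, "dy": 0, "dz": 0, "wx": 0, "wy": 0, "wz": 0, "gripper": -1}])

```text
time: 14.42
position: [627.0, -4.2, 64.7]
eef_rot: [0.0, -0.04, 0.999, 0.0]
wrist_force: [-0.6, 0.8, 3.7]
opening: 51.0
```

>>> servo_tool(plan=[{"dx": 0, "dy": 0, "dz": 0.1, "wx": 0, "wy": 0, "wz": 0, "gripper": -1}, {"dx": 0, "dy": 0, "dz": 0, "wx": 0, "wy": 0, "wz": 0, "gripper": -1}, {"dx": 0, "dy": 0, "dz": 0, "wx": 0, "wy": 0, "wz": 0, "gripper": -1}])

```text
time: 14.67
position: [627.2, -4.1, 64.6]
eef_rot: [0.001, -0.04, 0.999, 0.0]
wrist_force: [-2.8, 1.8, 12.7]
opening: 51.5
```

>>> servo_tool(plan=[{"dx": 0, "dy": 0, "dz": -0.15, "wx": 0, "wy": 0, "wz": 0, "gripper": -1}, {"dx": 0, "dy": 0, "dz": 0, "wx": 0, "wy": 0, "wz": 0, "gripper": 0.5}, {"dx": 0, "dy": 0, "dz": 0, "wx": 0, "wy": 0, "wz": 0, "gripper": 0.5}, {"dx": 0, "dy": 0, "dz": 0, "wx": 0, "wy": 0, "wz": 0, "gripper": 0.5}, {"dx": 0, "dy": 0, "dz": 0, "wx": 0, "wy": 0, "wz": 0, "gripper": 0.5}])

```text
time: 15.08
position: [626.4, -4.4, 64.3]
eef_rot: [-0.0, -0.04, 0.999, -0.0]
wrist_force: [0.4, 0.9, -0.6]
opening: 65.5
```

>>> servo_tool(plan=[{"dx": 0, "dy": 0, "dz": -1, "wx": 0, "wy": 0, "wz": 0, "gripper": 0.5}, {"dx": 0, "dy": 0, "dz": -2.5, "wx": 0, "wy": 0, "wz": 0, "gripper": 0.5}, {"dx": 0, "dy": 0, "dz": -3.5, "wx": 0, "wy": 0, "wz": 0, "gripper": 0.5}, {"dx": 0, "dy": 0, "dz": -3.5, "wx": 0, "wy": 0, "wz": 0, "gripper": 0.5}, {"dx": 0, "dy": 0, "dz": -2, "wx": 0, "wy": 0, "wz": 0, "gripper": 0.5}])

```text
time: 15.5
position: [628.0, -4.4, 194.0]
eef_rot: [0.002, -0.04, 0.999, -0.0]
wrist_force: [1.2, 0.4, 0.0]
opening: 66.0
```

>>> servo_tool(plan=[{"dx": 1.39, "dy": 3.56, "dz": 0, "wx": 0, "wy": 0, "wz": 0, "gripper": 0.5}, {"dx": 1.39, "dy": 3.56, "dz": 0, "wx": 0, "wy": 0, "wz": 0, "gripper": 0.5}, {"dx": 1.39, "dy": 3.56, "dz": 0, "wx": 0, "wy": 0, "wz": 0, "gripper": 0.5}, {"dx": 1.39, "dy": 3.56, "dz": 0, "wx": 0, "wy": 0, "wz": 0, "gripper": 0.5}, {"dx": 1.39, "dy": 3.56, "dz": 0, "wx": 0, "wy": 0, "wz": 0, "gripper": 0.5}])

```text
time: 15.92
position: [542.1, 168.8, 190.5]
eef_rot: [0.0, -0.04, 0.999, 0.0]
wrist_force: [1.0, 0.4, 0.6]
opening: 66.0
```

>>> servo_tool(plan=[{"dx": 1.39, "dy": 3.56, "dz": 0, "wx": 0, "wy": 0, "wz": 0, "gripper": 0.5}, {"dx": 1.39, "dy": 3.56, "dz": 0, "wx": 0, "wy": 0, "wz": 0, "gripper": 0.5}, {"dx": 1.39, "dy": 3.56, "dz": 0, "wx": 0, "wy": 0, "wz": 0, "gripper": 0.5}, {"dx": 1.39, "dy": 3.56, "dz": 0, "wx": 0, "wy": 0, "wz": 0, "gripper": 0.5}, {"dx": 1.39, "dy": 3.56, "dz": 0, "wx": 0, "wy": 0, "wz": 0, "gripper": 0.5}])

```text
time: 16.33
position: [458.5, 340.9, 190.5]
eef_rot: [0.0, -0.04, 0.999, 0.0]
wrist_force: [0.6, 0.1, 0.1]
opening: 65.9
```

>>> servo_tool(plan=[{"dx": 0, "dy": 0, "dz": 0, "wx": 0, "wy": 0, "wz": -4.1, "gripper": 0.5}, {"dx": 0, "dy": 0, "dz": 0, "wx": 0, "wy": 0, "wz": 0, "gripper": 0.5}, {"dx": 0, "dy": 0, "dz": 0, "wx": 0, "wy": 0, "wz": 0, "gripper": 0.5}, {"dx": 0, "dy": 0, "dz": 0, "wx": 0, "wy": 0, "wz": 0, "gripper": 0.5}])

```text
time: 16.67
position: [459.8, 338.7, 189.9]
eef_rot: [0.0, -0.075, 0.997, -0.0]
wrist_force: [0.1, 0.1, 0.1]
opening: 65.9
```

```bash
python3 -c "
from lid import *
go((459.5,340.3,100),(459.5,340.3,9))
q=read_camera('top')
for X in [(633,-96,105),(626,-4.5,105),(538,-12,105),(545.6,-103,105)]: lid(q,X,14)
p=read_camera('wrist');cv2.imwrite('pics/w4.png',p['color']);print(proj(p,[(464.5,447.6,55),(496.3,240.8,55),(459.5,340.3,55)]).round(1))
"
```

```text
t 16.67 pos [459.8 338.7 189.9] yaw_y 98.55 tz [ 0. -0. -1.] open 65.9 F [0.1 0.1 0.1] j6 -1.11
-> (459.5, 340.3, 100) tool cm [0.01 0.17 8.99] rows 2.2
-> (459.5, 340.3, 9) tool cm [0.  0.  9.1] rows 2.2
pred [304. 182.] found [303.9 181.9] box [297 175  15  15 193] world [[634.7 -96.4 105. ]]
pred [273. 185.] found [273.1 184.5] box [266 177  15  16 199] world [[626.5  -4.3 105. ]]
pred [276. 214.] found [275.4 214.2] box [269 207  14  15 187] world [[537.6 -11.7 105. ]]
pred [306. 212.] found [306.  211.9] box [299 205  15  15 193] world [[ 544.8 -102.9  105. ]]
[[386.2 223.1]
 [168.2 223.7]
 [276.4 201.8]]
```

View pics/w4.png

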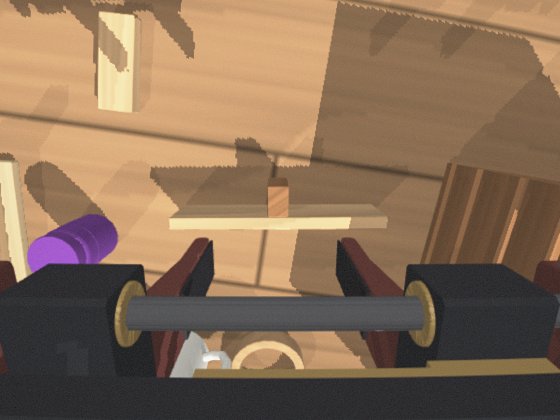

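Wrist view: the board's top edge runs from (170,223) to (386,221) and the cleat top is at (278,200), both within 2 px of prediction. All four jars sit within 1.5 mm of their places. Now I'll grip the cleat.

>>> servo_tool(plan=[{"dx": 0.03, "dy": 0.23, "dz": 0, "wx": 0, "wy": 0, "wz": 0, "gripper": 0.5}, {"dx": 0, "dy": 0, "dz": 3.5, "wx": 0, "wy": 0, "wz": 0, "gripper": 0.5}, {"dx": 0, "dy": 0, "dz": 3.5, "wx": 0, "wy": 0, "wz": 0, "gripper": 0.2}, {"dx": 0, "dy": 0, "dz": 3, "wx": 0, "wy": 0, "wz": 0, "gripper": 0.2}, {"dx": 0, "dy": 0, "dz": 1.5, "wx": 0, "wy": 0, "wz": 0, "gripper": 0.2}])

```text
time: 17.18
position: [457.6, 339.9, 71.4]
eef_rot: [-0.002, -0.075, 0.997, -0.001]
wrist_force: [-1.5, -0.7, -0.8]
opening: 53.1
```

>>> servo_tool(plan=[{"dx": 0, "dy": 0, "dz": 2.2, "wx": 0, "wy": 0, "wz": 0, "gripper": 0.2}, {"dx": 0, "dy": 0, "dz": 2.2, "wx": 0, "wy": 0, "wz": 0, "gripper": 0.2}, {"dx": 0, "dy": 0, "dz": 1.5, "wx": 0, "wy": 0, "wz": 0, "gripper": 0.2}, {"dx": 0, "dy": 0, "dz": 0.5, "wx": 0, "wy": 0, "wz": 0, "gripper": 0.2}, {"dx": 0, "dy": 0, "dz": 0, "wx": 0, "wy": 0, "wz": 0, "gripper": 0.2}])

```text
time: 17.6
position: [458.4, 340.7, 9.4]
eef_rot: [-0.001, -0.075, 0.997, -0.001]
wrist_force: [-0.9, -0.3, 1.1]
opening: 52.9
```

>>> servo_tool(plan=[{"dx": 0, "dy": 0, "dz": 0, "wx": 0, "wy": 0, "wz": 0, "gripper": 0.2}, {"dx": 0, "dy": 0, "dz": 0, "wx": 0, "wy": 0, "wz": 0, "gripper": 0.2}, {"dx": 0, "dy": 0, "dz": 0, "wx": 0, "wy": 0, "wz": 0, "gripper": 0.2}])

```text
time: 17.85
position: [459.6, 342.0, 11.8]
eef_rot: [0.001, -0.076, 0.997, 0.001]
wrist_force: [0.2, 0.6, 0.7]
opening: 52.7
```

```bash
python3 -c "
from h import *
go((459.3,341,11))
p=read_camera('wrist');cv2.imwrite('pics/w5.png',p['color'][130:360,130:430])
"
```

```text
t 17.85 pos [459.6 342.   11.8] yaw_y 98.67 tz [ 0.002  0.001 -1.   ] open 52.7 F [0.2 0.6 0.7] j6 -1.10
-> (459.3, 341, 11) tool cm [ 0.05 -0.1   0.08] rows 0.0
```

View pics/w5.png

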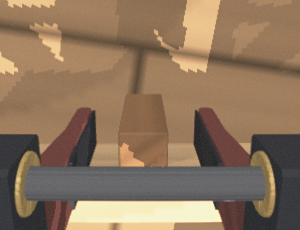

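>>> servo_tool(plan=[{"dx": 0, "dy": 0, "dz": 0, "wx": 0, "wy": 0, "wz": 0, "gripper": -1}, {"dx": 0, "dy": 0, "dz": 0, "wx": 0, "wy": 0, "wz": 0, "gripper": -1}, {"dx": 0, "dy": 0, "dz": 0, "wx": 0, "wy": 0, "wz": 0, "gripper": -1}, {"dx": 0, "dy": 0, "dz": 0, "wx": 0, "wy": 0, "wz": 0, "gripper": -1}, {"dx": 0, "dy": 0, "dz": 0, "wx": 0, "wy": 0, "wz": 0, "gripper": -1}])

```text
time: 18.32
position: [458.8, 341.6, 10.7]
eef_rot: [0.0, -0.076, 0.997, 0.0]
wrist_force: [0.2, -0.1, -0.5]
opening: 22.8
```

>>> servo_tool(plan=[{"dx": 0, "dy": 0, "dz": 0, "wx": 0, "wy": 0, "wz": 0, "gripper": -1}, {"dx": 0, "dy": 0, "dz": 0, "wx": 0, "wy": 0, "wz": 0, "gripper": -1}, {"dx": 0, "dy": 0, "dz": 0, "wx": 0, "wy": 0, "wz": 0, "gripper": -1}])

```text
time: 18.57
position: [458.8, 341.6, 10.7]
eef_rot: [-0.0, -0.076, 0.997, -0.0]
wrist_force: [-0.7, 1.3, 1.2]
opening: 20.0
```

```bash
python3 -c "
from h import *
go()"
```

```text
t 18.57 pos [458.8 341.6  10.7] yaw_y 98.69 tz [-0. -0. -1.] open 20.0 F [-0.7  1.3  1.2] j6 -1.10
```

>>> servo_tool(plan=[{"dx": 0, "dy": 0, "dz": -1, "wx": 0, "wy": 0, "wz": 0, "gripper": -1}, {"dx": 0, "dy": 0, "dz": -3, "wx": 0, "wy": 0, "wz": 0, "gripper": -1}, {"dx": 0, "dy": 0, "dz": -3, "wx": 0, "wy": 0, "wz": 0, "gripper": -1}, {"dx": 0, "dy": 0, "dz": -1, "wx": 0, "wy": 0, "wz": 0, "gripper": -1}, {"dx": 0, "dy": 0, "dz": 0, "wx": 0, "wy": 0, "wz": 4.1, "gripper": -1}])

```text
time: 18.98
position: [460.6, 342.8, 94.0]
eef_rot: [0.002, -0.04, 0.999, 0.002]
wrist_force: [-0.0, -0.2, -2.5]
opening: 20.0
```

>>> servo_tool(plan=[{"dx": 0.5, "dy": -2, "dz": 0, "wx": 0, "wy": 0, "wz": 0, "gripper": -1}, {"dx": 0.6, "dy": -3.3, "dz": 0, "wx": 0, "wy": 0, "wz": 0, "gripper": -1}, {"dx": 0.6, "dy": -3.3, "dz": 0, "wx": 0, "wy": 0, "wz": 0, "gripper": -1}, {"dx": 0.6, "dy": -3.3, "dz": 0, "wx": 0, "wy": 0, "wz": 0, "gripper": -1}, {"dx": 0.6, "dy": -3.3, "dz": 0, "wx": 0, "wy": 0, "wz": 0, "gripper": -1}])

```text
time: 19.4
position: [441.4, 186.4, 90.6]
eef_rot: [-0.0, -0.04, 0.999, -0.0]
wrist_force: [0.1, 0.4, -1.5]
opening: 20.0
```

>>> servo_tool(plan=[{"dx": 0.6, "dy": -3.3, "dz": 0, "wx": 0, "wy": 0, "wz": 0, "gripper": -1}, {"dx": 0.6, "dy": -3.3, "dz": 0, "wx": 0, "wy": 0, "wz": 0, "gripper": -1}, {"dx": 0.6, "dy": -3.3, "dz": 0, "wx": 0, "wy": 0, "wz": 0, "gripper": -1}, {"dx": 0.6, "dy": -3.3, "dz": 0, "wx": 0, "wy": 0, "wz": 0, "gripper": -1}, {"dx": 0.6, "dy": -3.3, "dz": 0, "wx": 0, "wy": 0, "wz": 0, "gripper": -1}])

```text
time: 19.82
position: [424.9, 19.4, 90.7]
eef_rot: [0.0, -0.04, 0.999, -0.0]
wrist_force: [1.1, 0.3, -2.1]
opening: 20.2
```

>>> servo_tool(plan=[{"dx": 0.6, "dy": -3.3, "dz": 0, "wx": 0, "wy": 0, "wz": 0, "gripper": -1}, {"dx": 0.6, "dy": -2.5, "dz": 0, "wx": 0, "wy": 0, "wz": 0, "gripper": -1}, {"dx": 0, "dy": 0, "dz": 0, "wx": 0, "wy": 0, "wz": 0, "gripper": -1}, {"dx": 0, "dy": 0, "dz": 0, "wx": 0, "wy": 0, "wz": 0, "gripper": -1}, {"dx": 0, "dy": 0, "dz": 0, "wx": 0, "wy": 0, "wz": 0, "gripper": -1}])

```text
time: 20.23
position: [418.1, -37.8, 90.7]
eef_rot: [0.0, -0.04, 0.999, 0.0]
wrist_force: [-0.1, -0.4, -0.8]
opening: 19.6
```

```bash
python3 -c "
from h import *
go((419.3,-66.9,66),(459.2,-63.7,66))
p=read_camera('wrist');cv2.imwrite('pics/w6.png',p['color'])
"
```

```text
t 20.23 pos [418.1 -37.8  90.7] yaw_y 94.55 tz [ 0.  0. -1.] open 19.6 F [-0.1 -0.4 -0.8] j6 -1.77
-> (419.3, -66.9, 66) tool cm [ 0.11 -2.91  2.47] rows 0.9
-> (459.2, -63.7, 66) tool cm [-4.  0.  0.] rows 1.0
```

View pics/w6.png

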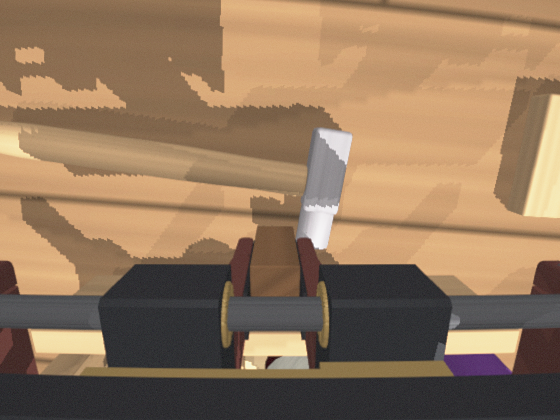

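>>> servo_tool(plan=[{"dx": 0.1, "dy": -1.5, "dz": 0, "wx": 0, "wy": 0, "wz": 0, "gripper": -1}, {"dx": 0, "dy": -1.4, "dz": 1.2, "wx": 0, "wy": 0, "wz": 0, "gripper": -1}, {"dx": 0, "dy": 0, "dz": 1.3, "wx": 0, "wy": 0, "wz": 0, "gripper": -1}, {"dx": 0, "dy": 0, "dz": 0, "wx": 0, "wy": 0, "wz": 0, "gripper": -1}, {"dx": 0, "dy": 0, "dz": 0, "wx": 0, "wy": 0, "wz": 0, "gripper": -1}])

```text
time: 20.7
position: [419.0, -65.9, 65.3]
eef_rot: [-0.001, -0.041, 0.999, 0.0]
wrist_force: [-0.1, -0.2, -0.3]
opening: 19.9
```

>>> servo_tool(plan=[{"dx": -1.5, "dy": 0, "dz": 0, "wx": 0, "wy": 0, "wz": 0, "gripper": -1}, {"dx": -1.2, "dy": 0, "dz": 0, "wx": 0, "wy": 0, "wz": 0, "gripper": -1}, {"dx": 0, "dy": 0, "dz": 0, "wx": 0, "wy": 0, "wz": 0, "gripper": -1}, {"dx": 0, "dy": 0, "dz": 0, "wx": 0, "wy": 0, "wz": 0, "gripper": -1}, {"dx": 0, "dy": 0, "dz": 0, "wx": 0, "wy": 0, "wz": 0, "gripper": -1}])

```text
time: 21.12
position: [445.9, -64.3, 65.8]
eef_rot: [-0.0, -0.04, 0.999, 0.0]
wrist_force: [0.2, 0.1, -2.0]
opening: 19.8
```

```bash
python3 -c "
from h import *
go((459.2,-63.7,65.7))
p=read_camera('scene');u=proj(p,(486,-61,100))[0].astype(int);print(u)
cv2.imwrite('pics/s7.png',cv2.resize(p['color'][u[1]-45:u[1]+45,u[0]-75:u[0]+75],None,fx=5,fy=5,interpolation=3))
"
```

```text
t 21.12 pos [445.9 -64.3  65.8] yaw_y 94.64 tz [-0.  0. -1.] open 19.8 F [ 0.2  0.1 -2. ] j6 -1.82
-> (459.2, -63.7, 65.7) tool cm [-1.33 -0.05  0.01] rows 0.3
[276 190]
```

View pics/s7.png

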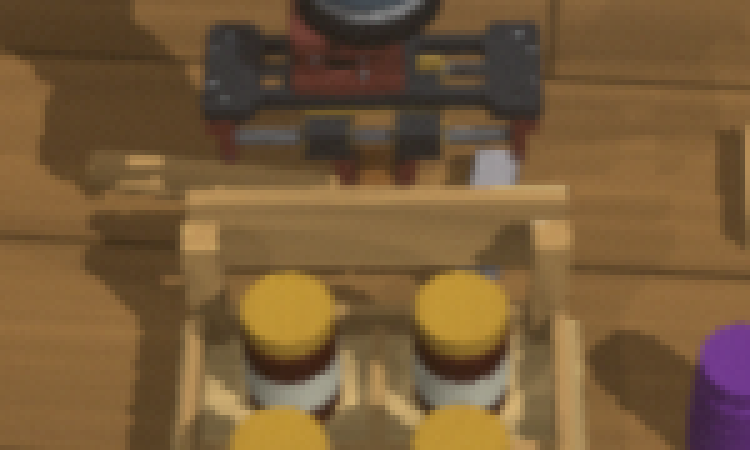

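>>> servo_tool(plan=[{"dx": -0.5, "dy": -0.03, "dz": 0, "wx": 0, "wy": 0, "wz": 0, "gripper": -1}, {"dx": -0.4, "dy": 0, "dz": 0, "wx": 0, "wy": 0, "wz": 0, "gripper": -1}, {"dx": 0, "dy": 0, "dz": 0, "wx": 0, "wy": 0, "wz": 0, "gripper": -1}, {"dx": 0, "dy": 0, "dz": 0, "wx": 0, "wy": 0, "wz": 0, "gripper": -1}])

```text
time: 21.5
position: [455.6, -64.3, 65.7]
eef_rot: [0.0, -0.04, 0.999, -0.0]
wrist_force: [-1.6, -0.8, -0.8]
opening: 19.9
```

>>> servo_tool(plan=[{"dx": -0.2, "dy": 0, "dz": 0, "wx": 0, "wy": 0, "wz": 0, "gripper": -1}, {"dx": 0, "dy": 0, "dz": 0, "wx": 0, "wy": 0, "wz": 0, "gripper": -1}, {"dx": 0, "dy": 0, "dz": 0, "wx": 0, "wy": 0, "wz": 0, "gripper": -1}, {"dx": 0, "dy": 0, "dz": 0, "wx": 0, "wy": 0, "wz": 0, "gripper": -1}])

```text
time: 21.83
position: [457.2, -64.1, 65.6]
eef_rot: [-0.0, -0.04, 0.999, 0.0]
wrist_force: [-0.3, 0.6, -0.3]
opening: 19.9
```

>>> servo_tool(plan=[{"dx": -0.2, "dy": 0, "dz": 0, "wx": 0, "wy": 0, "wz": 0, "gripper": -1}, {"dx": 0, "dy": 0, "dz": 0, "wx": 0, "wy": 0, "wz": 0, "gripper": -1}, {"dx": 0, "dy": 0, "dz": 0, "wx": 0, "wy": 0, "wz": 0, "gripper": -1}, {"dx": 0, "dy": 0, "dz": 0, "wx": 0, "wy": 0, "wz": 0, "gripper": -1}])

```text
time: 22.17
position: [459.0, -63.9, 65.5]
eef_rot: [-0.0, -0.04, 0.999, 0.0]
wrist_force: [-1.4, 0.5, -1.2]
opening: 19.6
```

```bash
python3 -c "
from h import *
go((459.2,-63.7,65.7));print(read_state()['torque'].round(2))
p=read_camera('scene');u=proj(p,(486,-61,100))[0].astype(int)
cv2.imwrite('pics/s8.png',cv2.resize(p['color'][u[1]-25:u[1]+25,u[0]-48:u[0]+48],None,fx=8,fy=8,interpolation=3))
"
```

```text
t 22.17 pos [459.  -63.9  65.5] yaw_y 94.58 tz [-0.001  0.    -1.   ] open 19.6 F [-1.4  0.5 -1.2] j6 -1.81
-> (459.2, -63.7, 65.7) tool cm [-0.02  0.02 -0.02] rows 0.0
[ 0.08  0.21 -0.06]
```

View pics/s8.png

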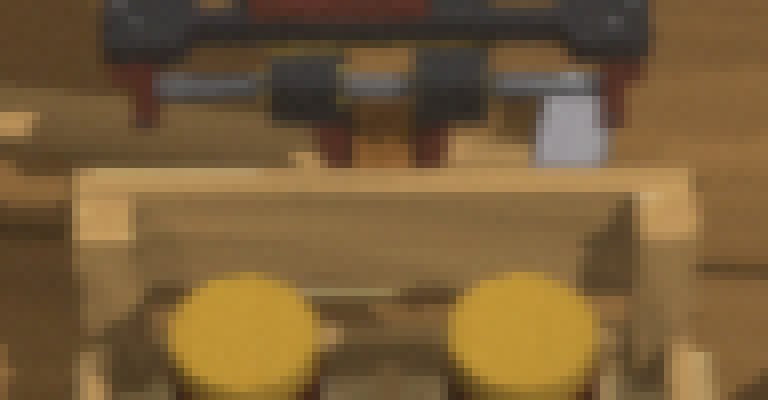

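>>> servo_tool(plan=[{"dx": -0.1, "dy": 0.04, "dz": -0.02, "wx": 0, "wy": 0, "wz": 0, "gripper": -1}, {"dx": 0, "dy": 0, "dz": 0, "wx": 0, "wy": 0, "wz": 0, "gripper": -1}, {"dx": 0, "dy": 0, "dz": 0, "wx": 0, "wy": 0, "wz": 0, "gripper": -1}, {"dx": 0, "dy": 0, "dz": 0, "wx": 0, "wy": 0, "wz": 0, "gripper": -1}])

```text
time: 22.55
position: [459.6, -63.5, 65.6]
eef_rot: [-0.001, -0.04, 0.999, 0.0]
wrist_force: [-3.5, -1.5, -2.3]
opening: 20.3
```

>>> servo_tool(plan=[{"dx": -0.1, "dy": 0, "dz": 0, "wx": 0, "wy": 0, "wz": 0, "gripper": -1}, {"dx": 0, "dy": 0, "dz": 0, "wx": 0, "wy": 0, "wz": 0, "gripper": -1}, {"dx": 0, "dy": 0, "dz": 0, "wx": 0, "wy": 0, "wz": 0, "gripper": -1}, {"dx": 0, "dy": 0, "dz": 0, "wx": 0, "wy": 0, "wz": 0, "gripper": -1}])

```text
time: 22.88
position: [460.8, -63.3, 65.6]
eef_rot: [-0.0, -0.04, 0.999, 0.0]
wrist_force: [-4.3, -1.4, -4.6]
opening: 19.9
```

>>> servo_tool(plan=[{"dx": -0.2, "dy": 0, "dz": 0, "wx": 0, "wy": 0, "wz": 0, "gripper": -1}, {"dx": 0, "dy": 0, "dz": 0, "wx": 0, "wy": 0, "wz": 0, "gripper": -1}, {"dx": 0, "dy": 0, "dz": 0, "wx": 0, "wy": 0, "wz": 0, "gripper": -1}, {"dx": 0, "dy": 0, "dz": 0, "wx": 0, "wy": 0, "wz": 0, "gripper": -1}])

```text
time: 23.22
position: [462.6, -63.2, 65.7]
eef_rot: [-0.001, -0.04, 0.999, 0.0]
wrist_force: [-5.0, -1.5, -1.5]
opening: 20.0
```

```bash
python3 -c "
from h import *
go();print(read_state()['torque'].round(2))"
```

```text
t 23.22 pos [462.6 -63.2  65.7] yaw_y 94.59 tz [-0.001  0.    -1.   ] open 20.0 F [-5.  -1.5 -1.5] j6 -1.81
[-0.33  0.81 -0.03]
```

>>> servo_tool(plan=[{"dx": -0.1, "dy": 0, "dz": 0, "wx": 0, "wy": 0, "wz": 0, "gripper": -1}, {"dx": -0.1, "dy": 0, "dz": 0, "wx": 0, "wy": 0, "wz": 0, "gripper": -1}, {"dx": -0.1, "dy": 0, "dz": 0, "wx": 0, "wy": 0, "wz": 0, "gripper": -1}, {"dx": 0, "dy": 0, "dz": 0, "wx": 0, "wy": 0, "wz": 0, "gripper": -1}, {"dx": 0, "dy": 0, "dz": 0, "wx": 0, "wy": 0, "wz": 0, "gripper": -1}])

```text
time: 23.63
position: [465.0, -63.0, 65.7]
eef_rot: [-0.001, -0.04, 0.999, 0.0]
wrist_force: [-8.6, -3.1, 0.7]
opening: 19.9
```

>>> servo_tool(plan=[{"dx": -0.1, "dy": 0, "dz": 0, "wx": 0, "wy": 0, "wz": 0, "gripper": -1}, {"dx": -0.1, "dy": 0, "dz": 0, "wx": 0, "wy": 0, "wz": 0, "gripper": -1}, {"dx": 0, "dy": 0, "dz": 0, "wx": 0, "wy": 0, "wz": 0, "gripper": -1}, {"dx": 0, "dy": 0, "dz": 0, "wx": 0, "wy": 0, "wz": 0, "gripper": -1}, {"dx": 0, "dy": 0, "dz": 0, "wx": 0, "wy": 0, "wz": 0, "gripper": -1}])

```text
time: 24.05
position: [466.6, -62.9, 65.7]
eef_rot: [-0.002, -0.04, 0.999, 0.0]
wrist_force: [-9.3, -3.0, 2.8]
opening: 19.8
```

```bash
python3 -c "
from lid import *
go();print(read_state()['torque'].round(2))
p=read_camera('top');F=[]
for X in [(633,-96,105),(626,-4.5,105),(538,-12,105),(545.6,-103,105)]: lid(p,np.add(X,(8,.6,0)),14)
go();print(read_state()['torque'].round(2))
p=read_camera('scene');u=proj(p,(494,-61,100))[0].astype(int)
cv2.imwrite('pics/s9.png',cv2.resize(p['color'][u[1]-25:u[1]+25,u[0]-48:u[0]+48],None,fx=8,fy=8,interpolation=3))
"
```

```text
t 24.05 pos [466.6 -62.9  65.7] yaw_y 94.60 tz [-0.003  0.    -1.   ] open 19.8 F [-9.3 -3.   2.8] j6 -1.81
[-0.47  1.27 -0.08]
pred [304. 180.] found [303.8 179.2] box [297 172  15  15 192] world [[642.7 -96.1 105. ]]
pred [273. 182.] found [273. 182.] box [266 175  15  15 195] world [[634.1  -4.1 105. ]]
pred [275. 211.] found [275.1 209.6] box [268 204  15  11 139] world [[551.1 -10.8 105. ]]
pred [306. 209.] found [305.6 209.2] box [298 202  16  15 198] world [[ 552.7 -101.7  105. ]]
t 24.10 pos [466.6 -62.9  65.7] yaw_y 94.60 tz [-0.003  0.    -1.   ] open 20.1 F [-9.  -3.3  1.6] j6 -1.81
[-0.42  1.26 -0.08]
```

View pics/s9.png

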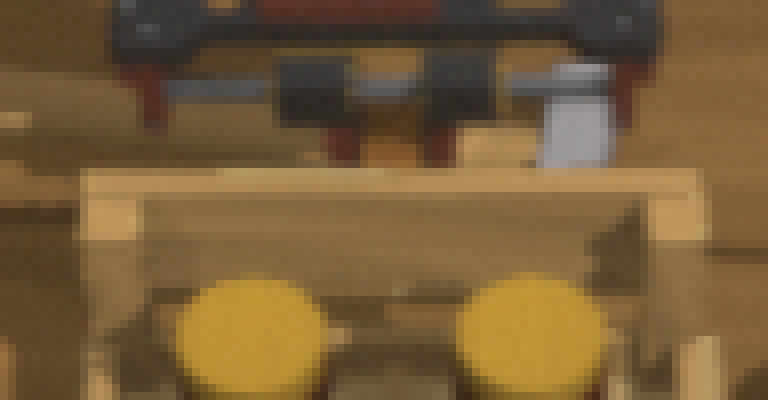

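>>> servo_tool(plan=[{"dx": 0, "dy": 0, "dz": 0, "wx": 0, "wy": 0, "wz": 0, "gripper": -1}, {"dx": 0, "dy": 0, "dz": 0, "wx": 0, "wy": 0, "wz": 0, "gripper": -1}, {"dx": 0, "dy": 0, "dz": 0, "wx": 0, "wy": 0, "wz": 0, "gripper": -1}, {"dx": 0, "dy": 0, "dz": 0, "wx": 0, "wy": 0, "wz": 0, "gripper": -1}, {"dx": 0, "dy": 0, "dz": 0, "wx": 0, "wy": 0, "wz": 0, "gripper": -1}])

```text
time: 24.57
position: [466.6, -62.9, 65.7]
eef_rot: [-0.002, -0.04, 0.999, 0.0]
wrist_force: [-9.3, -3.2, 2.2]
opening: 19.7
```

```bash
python3 -c "
from h import *
go();print(close_job())"
```

```text
t 24.57 pos [466.6 -62.9  65.7] yaw_y 94.60 tz [-0.003  0.    -1.   ] open 19.7 F [-9.3 -3.2  2.2] j6 -1.81
the job is handed in; nothing more can be done
None
```

The job is handed in at 24.6 s. Both loose jars stand in the two empty back places, and the arm is holding the board by its cleat against the two front posts.

- **Jars:** the top camera put all four within about 1.5 mm of the middles of their places. That was before pressing.
- **Press:** it was steady at about 9.5 N. The crate has moved back about 8 mm, well short of its 20 mm stop. The twisting moment about the vertical is only -0.08 N m, so the load is shared by both posts.
- **Board position:** the arm's own position reading puts the top edge flush with the post tops and the ends within about 0.5 mm.

**Checks that disagreed or were weak:**
- The last scene picture hinted the board may sit up to 1 mm or so towards -y. That is near the picture's resolution, so I left it.
- A small sideways force of about 2–3 N remains at the contact.
- While pressing, the front-left jar read about 5 mm off. Its lid was partly hidden in that picture, so I discounted it; the other three had moved back with the crate as expected.

I did not reach for or move any of the other things on the bench, but I took no final picture of them all.

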